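# Clamp a fuel injector for its leak test, four clicks of the ratchet

### The arm

A 6-joint arm with a two-finger parallel gripper is mounted at the origin on a cart in front of the work surface, level with it; the furniture and walls round the work are solid. World frame = base frame: x ahead of the robot, y to its left, z up, the work surface at z = 0. Lengths are in m, angles in rad, forces in N, time in s.
With the tool pointing down it reaches from about 0.35 to 0.775 m from the base axis. Payload 7.3 kg.
Tool frame: the origin (TCP) lies midway between the tips of the shut fingers; the grasp point (between the pads) lies 19 mm behind it (r.grip_point_offset is the z of the grasp point in the tool frame, in m); z points along the fingers, y is the direction in which the jaws open and shut (so a half turn about z gives the same grasp; the last joint's range is limited). The gripper opens to 92 mm and grips with 3 to 60 N. Pads are 19 mm wide; open, the fingers measure 130 mm over their backs; the gripper's body (75 mm by 190 mm) begins 47 mm behind the grasp point.
Start: joints at [-1.433, 0.342, 1.524, -0, 1.275, -0.146], TCP at [0.147, -0.504, 0.227] pointing down, gripper open.
Joint ranges: [-2.53, 2.53], [-0.77, 2.02], [0.04, 2.7], [-1, 4.14], [0.28, 2.66], [-3.11, 3.11]. Speed limits (rad/s): [2.57, 2.57, 3.14, 3.14, 3.14, 3.14].

### API

Orientations are given as [roll, pitch, yaw] about the fixed x, y, z axes, in that order (R = Rz(yaw) Ry(pitch) Rx(roll)).
In Python, from station import r, viewer gives the robot as it stands.
- The arm moves only by the tool servo_tool, never from a script. Its argument "moves" is a list of rows, each a list of 3 entries, a list of its own where there are three numbers: the gripper command: -1 is fully open, 1 is shut, values between are in proportion, then the shift along the world's x, y, z in cm, then the turn about the world's z in rad. In form: [[gripper, [dx, dy, dz], twist], ...]. A call has 1 to 8 rows; each row is the pose to reach, as a shift and turn from the pose commanded when the call began; what a row does not reach only later rows make up. A row lasts 1/12 s, in which the tool goes at most 41.7 mm and 7.16 degrees, less where a joint would pass 70% of its speed; a pose out of reach is approached as far as the arm can. A call with a gripper value outside its range is refused whole. The fingers move at their own pace and stop on an object; "newtons" is the grip in N (left out, the last holds). Time passes only in rows, so rows that repeat a pose let the fingers close. It gives the time, the measured TCP pose, the force and the opening at its end, in the units of the state.
- r.state(): the state, without advancing time (a new reading comes with each control period).
- viewer.snapshot(name): name is "side" or "top"; returns (picture, depth): 420x560x3 uint8, blue, green, red; 420x560 float32, m along the optical axis (not along the pixel's ray), 0 where there is no reading.
- viewer.camera_info(name): a dict with "K" (3x3 intrinsics, pixels), "k1" (the pictures are not rectified: a ray, as slopes to the right and down, at radius r is drawn at 1 + k1 r^2 times it, then the intrinsics apply), "rvec" (rotation vector, rad) and "tvec" (3), from world to camera coordinates, as OpenCV has them. Camera axes: x right, y down, z forward; pixel columns grow to the right and rows downward; lengths in m; the calibration is good to about 2 mm. A picture is of the moment at which its call begins. camera_info takes no time and is no camera call.
- r.job_done(): hands the job in, once; it reports no verdict.
Trained networks look in the newest picture that a camera, given by its name, has taken for a name from the list of things; names that differ only in an ending like _2 or _b are one class to them, and where a whole thing is asked for, a point or a joint stands for the part that bears it (a point fixed in the world has none). Each returns a list of dicts, best first, with "conf" (0 to 1); they miss things now and then, are a little off and sometimes report something else, mostly with a low value. They report only what shows in the picture. A call takes as long as a camera call.
- viewer.recognise(camera, label): "point" ([x, y, z] in m, in world coordinates, good to about 4 mm: the middle of the surface that is visible of it).
- viewer.masks_of(camera, label): "mask" (420x560 bool, what is visible of it).
- viewer.mark_of(camera, label): "point" ([x, y, z] in m, in world coordinates, good to about 4 mm: a listed point, or the origin of a listed thing).
The state is a dict: "time_s": time; "joint_pos": joint angles; "joint_vel": joint speeds; "effort": joint torques, N m; "tcp_pos": TCP position; "eef_rot": TCP orientation; "wrist_force": force on the tool from outside, world axes, zero at the start; "wrist_torque": the same for the moment, N m; "width": finger opening in m.
Only numpy, scipy, OpenCV 4.12 (cv2) and the standard library are available. Lean on these libraries where they do the work, as an engineer would, in place of code of your own. Each camera call takes 0.05 s, during which the arm holds its last target.

### The job

Lay the loose fuel injector in the V rests of the test clamp, its fuel inlet towards the spring-backed rubber seal and its plug connector towards the ratchet lever's side, and let go of it. Then take the lever by its black grip and swing it over towards the injector until the pawl has clicked exactly four times, which squeezes the seal onto the inlet; a click too many cannot be taken back. Finish while still holding the grip, with the lever resting on that fourth click, so that I can tighten the lock screw; leave everything else on the bench where it is.

Things in the scene. Friction and masses are not known exactly. Their poses are not given: they have to be found in the camera images.
- injector: Loose fuel injector, 64 mm long, 50 g, lying on its side. Origin: underside, middle of its outline. x: length; steel nozzle end at -32 mm, fuel inlet neck (13 mm dia) at +32. Round body 17 mm thick, centre line at y = 9, z = 8.5 mm; black plug connector sticks out to y = -19 mm at x -2 to 19. Grip the barrel across y at x -24 to -4. z is up now and also in the clamp.
- clamp: Injector test clamp fixed to the bench, base 110 (x) x 235 (y) mm. Origin: bench top under it; z up, x away from the robot, y to its left, turned up to 0.25 rad. Stop face y = 60 mm (block 94 high); gear housing y -122 to -42 (106 high). Two steel V rests between hold the injector's centre line at x = 0, z = 80, along y, and centre it within 4 mm; no walls beside the barrel. Lever on the -x side.
- nest (a point): Where the injector's origin lies when home against the stop: clamp frame (-9.1, 27.8, 71.2) mm, axes as the clamp's. The injector's x then points along the clamp's -y (inlet to the seal), its connector along -x, resting on a small post. It may be laid up to 6 mm short (towards -y) while the lever is back; the seal pushes it home.
- seal: Rubber seal, 17 mm dia, sprung on the end of the ram, on the injector's centre line. Origin 16 mm behind its face. Face at clamp y = -17 mm with the lever fully back; the ram advances 24 mm per rad of lever towards +y. It meets an injector lying against the stop near the second click, then presses about 1.1 N per mm, some 12 N at the fourth.
- lever_pivot (a point): Centre of the lever's shaft in the plane of the lever: clamp frame (-46, -75, 56) mm. The lever turns about the clamp's x axis; the grip's centre line runs round it at 128 mm radius.
- lever_grip: Black round grip, 19 mm dia, 60 mm long, free to spin on a pin at the lever's end, parallel to the clamp's x. Origin: its centre, 46 mm from the lever's plane towards -x, 128 mm from the shaft; its x is its length. About 140 mm high with the lever back, with room for fingers all round.
- ratchet_lever (a joint): Lever angle, rad. 0: fully back, leaning 0.87 from upright to the clamp's -y; grows as it swings up and over to +y. Starts at 0 to 0.15, stays where left. Smooth to 0.24, then saw teeth: clicks at about 0.40, 0.56, 0.72, 0.88, 1.04, after which it jumps forward to rest at 0.455, 0.615, 0.775, 0.935, 1.095 and cannot go back. Climbing a tooth takes a push of 5-9 N at the grip; at the click it pulls ahead by up to 8 N.
- brass_adapter: Bystander: small round brass adapter, 19 mm diameter, 30 mm high, standing loose. Leave it.
- hex_adapter: Bystander: brass hose adapter with a hexagon foot, 28 mm wide, 32 mm high, standing loose. Leave it.
- screwdriver: Bystander: screwdriver, 167 mm long, 22 mm high, lying loose. Leave it.
- blank_plug: Bystander: slim steel blanking plug, 21 mm diameter, 94 mm high, standing loose. Leave it.
- pot: Bystander: grease pot with a screw lid, 58 mm diameter, 73 mm high, loose. Leave it.

How it is judged:
On the way, in this order (a step that is already met when the one before it is completed fails the run):
1. the injector lies in the V rests, inlet towards the seal, and has been let go, with the lever still before its first click (distance between injector and nest below 0.013 m and angle between the x axis of injector and the y axis of clamp, either way round below 0.15 rad and angle between injector's own z axis and vertical below 0.2 rad and contact force between the fingers and injector below 0.1 N and value of joint ratchet_lever below 0.38 rad), for 0.3 s.
2. the lever has been brought past its second click by the grip, the injector still in the rests (distance between injector and nest below 0.008 m and angle between the x axis of injector and the y axis of clamp, either way round below 0.15 rad and angle between injector's own z axis and vertical below 0.2 rad and contact force between the fingers and lever_grip above 1 N and value of joint ratchet_lever between 0.58 and 0.86 rad).
3. the lever is on its fourth click, held by the grip (value of joint ratchet_lever between 0.89 and 1.02 rad and contact force between the fingers and lever_grip above 1 N), for 0.2 s.
At the end, for the whole second after the job is handed in: Lever still on its fourth click (0.89 to 1.02 rad), fingers bearing on its grip (over 1 N); seal pressing on the injector with over 5 N; injector in the V rests within 6 mm of home, aligned within 0.15 rad, level within 0.2 rad, untouched; bystanders within 20 mm of their places (all of step 3 and velocity of joint ratchet_lever between -0.05 and 0.05 rad/s and contact force between seal and injector above 5 N and contact force between the fingers and injector below 0.1 N and distance between injector and nest below 0.006 m and angle between the x axis of injector and the y axis of clamp, either way round below 0.15 rad and angle between injector's own z axis and vertical below 0.2 rad and distance of each of brass_adapter, hex_adapter, screwdriver, blank_plug, pot from where it was at the start of the episode below 0.02 m); the arm keeps its last pose, push and grip.
It fails at once if the lever went on to a fifth click (value of joint ratchet_lever above 1.05 rad).
It fails at once if another thing on the bench was pushed or tipped (distance of any of brass_adapter, hex_adapter, screwdriver, blank_plug, pot from where it was at the start of the episode above 0.02 m).
It also fails if it takes over 72 s, if anything falls off the work surface, if the arm or the gripper's body presses on something with over 40 N, if the wrist force passes 120 N, or if a joint passes its speed limit or range.

## Working session

There is one attempt and no reset: what is moved stays moved. The work goes in short steps, Python scripts to look and compute and a tool call to move; the robot and the scene stay as the last step left them, time stands still between calls to the robot, and variables do not carry over. Pictures are saved under pics/ and viewed, and the job is handed in when it is done.

Besides the shell and the picture viewer there is one more tool, called by a JSON object that holds its "op" and its "data", one argument or row to a line. servo_tool: Moves the arm, as the interface text tells. Its arguments: {"type":"object","properties":{"moves":{"type":"array","items":{"type":"array"}},"newtons":{"type":"number"}},"required":["moves"]}

```bash
mkdir -p pics; ls
cat > h.py <<'E'
import numpy as np, cv2
from station import r, viewer
def snap(cam,fn):
    p,d=viewer.snapshot(cam); cv2.imwrite('pics/'+fn,p); return p,d
def cam(c):
    i=viewer.camera_info(c); R=cv2.Rodrigues(np.array(i['rvec'],float))[0]
    return np.array(i['K'],float),float(i['k1']),R,np.array(i['tvec'],float).ravel()
def unproj(c,u,v,z):
    K,k1,R,t=cam(c)
    x,y=cv2.undistortPoints(np.array([[[u,v]]],float),K,np.array([k1,0,0,0]))[0,0]
    return R.T@(np.array([x*z,y*z,z])-t)
def cloud(c,d):
    K,k1,R,t=cam(c)
    h,w=d.shape; uu,vv=np.meshgrid(np.arange(w),np.arange(h))
    xy=cv2.undistortPoints(np.stack([uu,vv],-1).reshape(-1,1,2).astype(float),K,np.array([k1,0,0,0])).reshape(h,w,2)
    P=np.dstack([xy[...,0]*d,xy[...,1]*d,d])
    return (P-t)@R
def proj(c,X):
    K,k1,R,t=cam(c)
    return cv2.projectPoints(np.atleast_2d(X).astype(float),cv2.Rodrigues(R)[0],t,K,np.array([k1,0,0,0]))[0][:,0]
E
python3 - <<'E'
from h import *
np.set_printoptions(precision=4,suppress=True)
for c in('top','side'):
    p,d=snap(c,c+'0.png'); np.save(c+'0.npy',d); K,k1,R,t=cam(c); print(c,-R.T@t,R[2])
    for n in ['injector','clamp','nest','seal','lever_pivot','lever_grip','ratchet_lever','brass_adapter','hex_adapter','screwdriver','blank_plug','pot']:
        try:
            m=viewer.mark_of(c,n); print(n,[(np.round(x['point'],4).tolist(),round(x['conf'],2)) for x in m[:3]])
        except Exception as e: print(n,e)
print(r.state())
E
```

```text
pics
top [0.4253 0.0044 1.1767] [ 0.0785  0.0019 -0.9969]
injector [([0.4578, 0.3295, 0.0008], 0.48)]
clamp [([0.5549, -0.0214, -0.0021], 0.66)]
nest [([0.5447, 0.011, 0.071], 0.67)]
seal [([0.5537, -0.0466, 0.0854], 0.6)]
lever_pivot [([0.5103, -0.0897, 0.0556], 0.82)]
lever_grip [([0.4632, -0.1857, 0.1413], 0.79)]
ratchet_lever it knows: blank_plug, brass_adapter, clamp, hex_adapter, injector, lever_grip, lever_pivot, nest, pot, screwdriver, seal
brass_adapter [([0.4095, 0.1858, -0.0002], 0.56)]
hex_adapter [([0.6599, 0.2684, -0.0021], 0.5), ([0.4662, -0.1892, 0.1434], 0.49)]
screwdriver [([0.3818, -0.0096, -0.0003], 0.83)]
blank_plug [([0.4519, -0.3316, 0.0004], 0.62)]
pot [([0.6089, -0.3169, -0.0006], 0.72)]
side [0.0796 0.7497 0.5752] [ 0.4354 -0.7723 -0.4627]
injector [([0.4543, 0.3281, -0.0024], 0.55)]
clamp []
nest [([0.5443, 0.0123, 0.0747], 0.87), ([0.6054, -0.3147, 0.002], 0.57), ([0.452, 0.3269, -0.0019], 0.21)]
seal [([0.5545, -0.0498, 0.077], 0.63)]
lever_pivot [([0.5124, -0.0917, 0.0575], 0.93), ([0.5546, -0.0178, -0.0013], 0.2)]
lever_grip [([0.4625, -0.1836, 0.1454], 0.55)]
ratchet_lever it knows: blank_plug, brass_adapter, clamp, hex_adapter, injector, lever_grip, lever_pivot, nest, pot, screwdriver, seal
brass_adapter [([0.4083, 0.1846, -0.0009], 0.5)]
hex_adapter []
screwdriver [([0.3818, -0.0043, 0.0025], 0.8)]
blank_plug [([0.4462, -0.3322, 0.0047], 0.68)]
pot [([0.6046, -0.3174, -0.0008], 0.52)]
{'time_s': 1.2, 'joint_pos': array([-1.433 ,  0.342 ,  1.5241, -0.    ,  1.2754, -0.146 ]), 'joint_vel': array([ 0.0012,  0.0011,  0.0008,  0.0003, -0.0002, -0.001 ]), 'effort': array([ -0.0015, -43.1145, -24.4483,   0.0718,   0.0483,   0.    ]), 'tcp_pos': array([ 0.147 , -0.504 ,  0.2267]), 'eef_rot': array([3.1415, 0.    , 0.2838]), 'wrist_force': array([0.5816, 0.9084, 0.3743]), 'wrist_torque': array([ 0.0264, -0.0041,  0.0064]), 'width': 0.09164895551469274}
```

View pics/top0.png

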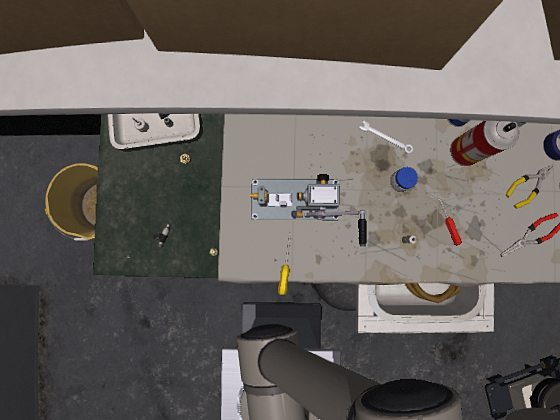

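View pics/side0.png

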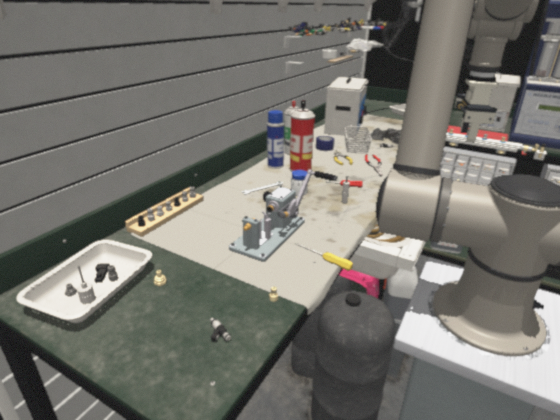

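Run:
```python
from h import *
np.set_printoptions(precision=4,suppress=True)
p=cv2.imread('pics/top0.png');d=np.load('top0.npy');P=cloud('top',d)
# injector region
m=(abs(P[...,0]-.456)<.06)&(abs(P[...,1]-.329)<.06)&(P[...,2]>.004)&(P[...,2]<.05)
ys,xs=np.where(m);print(xs.min(),xs.max(),ys.min(),ys.max(),m.sum())
u0,v0,u1,v1=xs.min()-12,ys.min()-12,xs.max()+12,ys.max()+12
cv2.imwrite('pics/inj.png',cv2.resize(p[v0:v1,u0:u1],None,fx=8,fy=8,interpolation=cv2.INTER_CUBIC)[:600,:800]);print(u0,v0)
mk=viewer.masks_of('top','injector');print(len(mk))
Q=P[m&(P[...,2]>.011)];print(Q[:,2].max())
c=Q[:,:2].mean(0);w,V=np.linalg.eigh(np.cov((Q[:,:2]-c).T));print(c,w,V)
ax=V[:,1]; s=(Q[:,:2]-c)@ax;print(s.min(),s.max(),np.arctan2(ax[1],ax[0]))
A=P[m];
from numpy import histogram
n=np.array([-ax[1],ax[0]])
s=(A[:,:2]-c)@ax;tt=(A[:,:2]-c)@n
for a in np.arange(-.045,.045,.004):
    k=(s>=a)&(s<a+.004)
    if k.sum(): print(round(a,3),k.sum(),tt[k].min(),tt[k].max(),A[k,2].max())
# clamp
b=(abs(P[...,0]-.55)<.12)&(abs(P[...,1]+.02)<.16)&(P[...,2]>.03)
hh,e=np.histogram(P[b][:,2],bins=np.arange(.03,.16,.004));print(list(zip(np.round(e,3),hh)))
for lo,hi in((.088,.1),(.1,.112)):
    k=b&(P[...,2]>lo)&(P[...,2]<hi);
    pts=P[k][:,:2].astype(np.float32); print(lo,pts.mean(0),pts.min(0),pts.max(0),cv2.minAreaRect(pts))
k=(abs(P[...,0]-.55)<.12)&(abs(P[...,1]+.02)<.16)&(P[...,2]>.006)
cv2.imwrite('pics/cl.png',cv2.resize(p[130:330,200:400],None,fx=3,fy=3,interpolation=cv2.INTER_CUBIC))
```

```text
141 171 224 255 149
129 212
1
0.01981304926317288
[0.4494 0.3236] [0.     0.0002] [[-0.4508 -0.8926]
 [-0.8926  0.4508]]
-0.030756361745494506 0.026561169136846117 2.673934547939981
-0.037 1 0.0025558185067013433 0.0025558185067013433 0.0091592660828729
-0.033 4 -0.004193746748661776 0.0012379570632118316 0.012649480849876429
-0.029 6 -0.0028213785692834167 0.006767113412925665 0.014485462756148615
-0.025 6 -0.0035856163982789005 0.005049827170753874 0.012775480229261704
-0.021 8 -0.006350940300138385 0.008184920201864773 0.01719470738141193
-0.017 9 -0.006884543760560541 0.0069026642983128425 0.01981304926317288
-0.013 11 -0.02730805159985769 0.009088268003738726 0.0194288564753008
-0.009 9 -0.004427193286041789 0.007680448393997088 0.018949012425841447
-0.005 10 -0.023826669938458993 0.008558816404894105 0.019208323797075346
-0.001 14 -0.04209510885414794 0.010323273989708009 0.017226516361982403
0.003 18 -0.014562364248238103 0.028492266933223397 0.017597469904525695
0.007 15 -0.019223641549807907 0.007454244276635535 0.01569118387576382
0.011 13 -0.0178063621314292 0.017983571335
[... 1118 characters left out ...]
64(0.114), np.int64(4)), (np.float64(0.118), np.int64(11)), (np.float64(0.122), np.int64(12)), (np.float64(0.126), np.int64(11)), (np.float64(0.13), np.int64(5)), (np.float64(0.134), np.int64(10)), (np.float64(0.138), np.int64(10)), (np.float64(0.142), np.int64(15)), (np.float64(0.146), np.int64(21)), (np.float64(0.15), np.int64(1)), (np.float64(0.154), np.int64(0))]
0.088 [ 0.5512 -0.0519] [ 0.5047 -0.1439] [0.6091 0.0739] ((0.5565437078475952, -0.03466194123029709), (0.10356547683477402, 0.21727749705314636), 0.7313341498374939)
0.1 [ 0.5543 -0.099 ] [ 0.5077 -0.1459] [0.5827 0.0562] ((0.5695603489875793, -0.05464625358581543), (0.21051836013793945, 0.07149291783571243), 71.82381439208984)
```

View pics/inj.png

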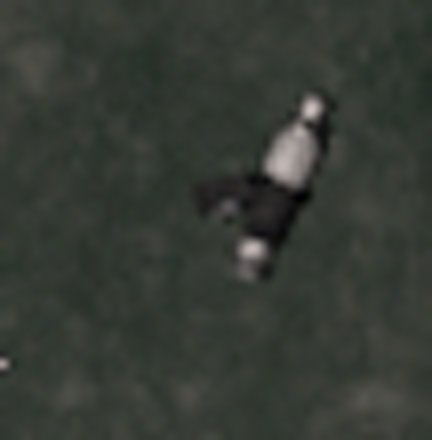

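View pics/cl.png

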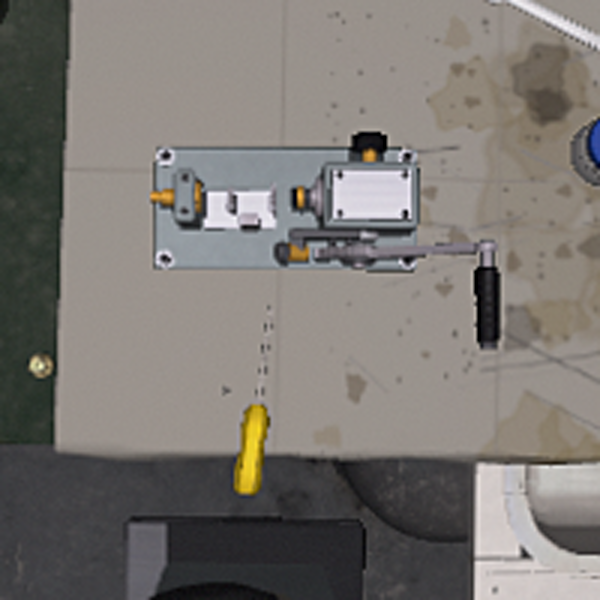

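Run:
```python
from h import *
p=cv2.imread('pics/side0.png')
cv2.imwrite('pics/injs.png',cv2.resize(p[305:350,195:245],None,fx=12,fy=12,interpolation=cv2.INTER_CUBIC))
cv2.imwrite('pics/cls.png',cv2.resize(p[155:265,220:330],None,fx=5,fy=5,interpolation=cv2.INTER_CUBIC))
for c in('top','side'):
    m=viewer.masks_of(c,'injector')
    for x in m: 
        ys,xs=np.where(x['mask']);print(c,x['conf'],xs.min(),xs.max(),ys.min(),ys.max(),len(xs))
        cv2.imwrite('pics/m_%s.png'%c,x['mask'].astype(np.uint8)*255)
```

```text
top 0.19 402 416 235 243 117
side 0.82 211 230 318 340 278
```

View pics/injs.png

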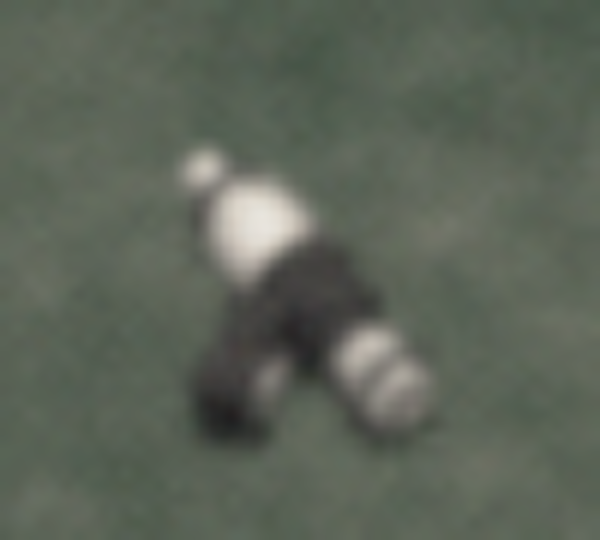

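View pics/cls.png

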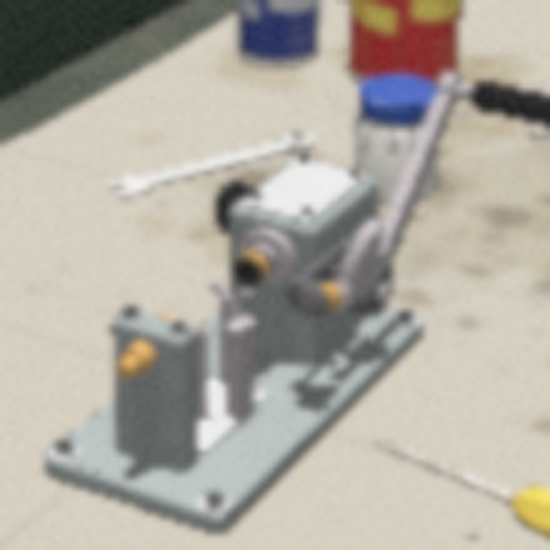

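Run:
```python
from h import *
from scipy.optimize import least_squares
np.set_printoptions(precision=4,suppress=True)
# injector by points: crop8 of inj.png offset (129,212), pixel centre shift
f=lambda u,v:(129+(u+.5)/8-.5,212+(v+.5)/8-.5)
# nozzle tip end top image, inlet end, connector end
from scipy.optimize import least_squares
obs=np.array([f(316,93),f(252,281),f(196,196)])
mod=np.array([[-.032,.009,.0085],[.032,.009,.0085],[.0085,-.019,.0085]])
def T(p,M):
    c,s=np.cos(p[2]),np.sin(p[2]); return np.c_[p[0]+c*M[:,0]-s*M[:,1],p[1]+s*M[:,0]+c*M[:,1],M[:,2]]
q=least_squares(lambda p:(proj('top',T(p,mod))-obs).ravel(),[.456,.329,2.7]);print(q.x,q.fun.round(2))
# bounding/silhouette overlay
for c,o,s,fn in(('top',(129,212),8,'inj'),('side',(195,305),12,'injs')):
    im=cv2.imread(f'pics/{fn}.png')
    R=.0085;a=np.linspace(0,2*np.pi,16)
    M=np.array([[x,9e-3+R*np.cos(t),8.5e-3+R*np.sin(t)] for x in(-.024,-.004,.02) for t in a]+mod.tolist())
    for u,v in proj(c,T(q.x,M)):
        cv2.circle(im,(int((u-o[0]+.5)*s),int((v-o[1]+.5)*s)),2,(0,0,255),-1)
    cv2.imwrite(f'pics/{fn}_o.png',im)
# clamp from bolts (crop3 offset 200,130), assume z~.012
g=lambda u,v:(200+(u+.5)/3-.5,130+(v+.5)/3-.5)
corn=[g(165,155),g(408,155),g(406,258),g(165,258)]
d=np.load('top0.npy')
W=[]
K,k1,R,t=cam('top')
for u,v in corn:
    a=unproj('top',u,v,1.);b=unproj('top',u,v,2.);W.append(a+(b-a)*(.012-a[2])/(b-a)[2])
W=np.array(W);print(W,W.mean(0))
e1=W[0]-W[1];e2=W[3]-W[2];f1=W[0]-W[3];f2=W[1]-W[2]
for e in(e1,e2):print('yaw y',np.arctan2(-e[0],e[1]),np.hypot(*e[:2]))
for e in(f1,f2):print('yaw x',np.arctan2(e[1],e[0]),np.hypot(*e[:2]))
```

```text
[0.4522 0.3281 2.8698] [-0.58  0.72  0.36  0.02  0.22 -0.74]
[[ 0.5991  0.078   0.012 ]
 [ 0.603  -0.1397  0.012 ]
 [ 0.5104 -0.1385  0.012 ]
 [ 0.5067  0.0759  0.012 ]] [ 0.5548 -0.0311  0.012 ]
yaw y 0.017677356189846175 0.2177002396458659
yaw y 0.017095207379575754 0.21443929728006894
yaw x 0.022314306356856464 0.09241478240626695
yaw x -0.012921471699397077 0.09258196278469825
```

Run:
```python
from h import *
from scipy.optimize import least_squares
np.set_printoptions(precision=4,suppress=True)
mod=np.array([[-.032,.009,.0085],[.032,.009,.0085],[.0085,-.019,.0085]])
f=lambda o,s,L:np.array([(o[0]+(u+.5)/s-.5,o[1]+(v+.5)/s-.5) for u,v in L])
ot=f((129,212),8,[(316,93),(252,281),(196,196)])
os_=f((195,305),12,[(192,160),(412,412),(225,425)])
def T(p,M):
    c,s=np.cos(p[2]),np.sin(p[2]); return np.c_[p[0]+c*M[:,0]-s*M[:,1],p[1]+s*M[:,0]+c*M[:,1],M[:,2]]
def res(p,w=(1,1)): return np.r_[w[0]*(proj('top',T(p,mod))-ot).ravel(),w[1]*(proj('side',T(p,mod))-os_).ravel()]
for w in((1,0),(0,1),(1,1)):
    q=least_squares(res,[.456,.329,2.7],kwargs=dict(w=w));print(w,q.x,q.fun.round(2))
for c,o,s,fn in(('top',(129,212),8,'inj'),('side',(195,305),12,'injs')):
    im=cv2.imread(f'pics/{fn}.png')
    R=.0085;a=np.linspace(0,2*np.pi,24)
    M=np.array([[x,9e-3+R*np.cos(t),8.5e-3+R*np.sin(t)] for x in(-.024,-.004,.02) for t in a]+mod.tolist())
    for u,v in proj(c,T(q.x,M)):
        cv2.circle(im,(int((u-o[0]+.5)*s),int((v-o[1]+.5)*s)),2,(0,0,255),-1)
    cv2.imwrite(f'pics/{fn}_o2.png',im)
a=cv2.imread('pics/inj_o2.png');b=cv2.imread('pics/injs_o2.png')
b=cv2.resize(b,None,fx=.6,fy=.6);H=np.zeros((600,800,3),np.uint8);H[:a.shape[0],:a.shape[1]]=a[:, :];H[:b.shape[0],435:435+b.shape[1]]=b[:,:365]
cv2.imwrite('pics/o2.png',H)
```

```text
(1, 0) [0.4522 0.3281 2.8698] [-0.58  0.72  0.36  0.02  0.22 -0.74  0.    0.    0.   -0.   -0.   -0.  ]
(0, 1) [0.451  0.3316 2.8472] [-0.    0.   -0.    0.   -0.   -0.    0.69  2.05  1.6  -0.71 -2.25 -1.21]
(1, 1) [0.4518 0.3302 2.8548] [-1.17  0.97 -0.56  0.16 -0.53 -0.71  0.73  1.49  1.81 -1.47 -2.   -1.85]
```

View pics/o2.png

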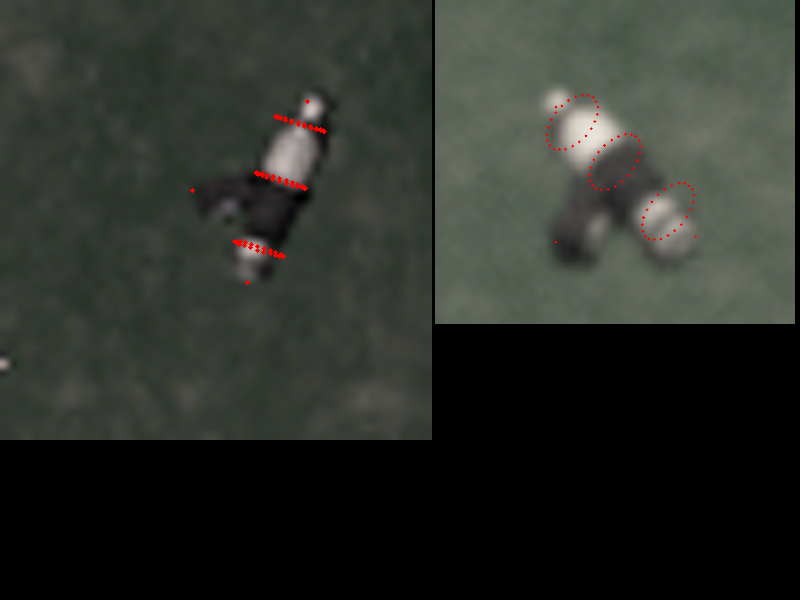

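Run:
```python
from h import *
from scipy.optimize import least_squares
np.set_printoptions(precision=4,suppress=True)
mod=np.array([[-.032,.009,.0085],[.032,.009,.0085]])
f=lambda o,s,L:np.array([(o[0]+(u+.5)/s-.5,o[1]+(v+.5)/s-.5) for u,v in L])
ot=f((129,212),8,[(317,93),(250,282)])
os_=f((195,305),12,[(194,158),(405,405)])
def T(p,M):
    c,s=np.cos(p[2]),np.sin(p[2]); return np.c_[p[0]+c*M[:,0]-s*M[:,1],p[1]+s*M[:,0]+c*M[:,1],M[:,2]]
def res(p,w=(1,1)): return np.r_[w[0]*(proj('top',T(p,mod))-ot).ravel(),w[1]*(proj('side',T(p,mod))-os_).ravel()]
for w in((1,0),(0,1),(1,1)):
    q=least_squares(res,[.456,.329,2.7],kwargs=dict(w=w));print(w,q.x,q.fun.round(2)); print(T(q.x,np.array([[-.014,.009,.0085]])))
mod=np.r_[mod,[[.0085,-.019,.0085]]]
for c,o,s,fn in(('top',(129,212),8,'inj'),('side',(195,305),12,'injs')):
    im=cv2.imread(f'pics/{fn}.png')
    R=.0085;a=np.linspace(0,2*np.pi,24)
    M=np.array([[x,9e-3+R*np.cos(t),8.5e-3+R*np.sin(t)] for x in(-.024,-.004,.02) for t in a]+mod.tolist())
    for u,v in proj(c,T(q.x,M)):
        cv2.circle(im,(int((u-o[0]+.5)*s),int((v-o[1]+.5)*s)),2,(0,0,255),-1)
    cv2.imwrite(f'pics/{fn}_o2.png',im)
a=cv2.imread('pics/inj_o2.png');b=cv2.imread('pics/injs_o2.png')
b=cv2.resize(b,None,fx=.6,fy=.6);H=np.zeros((600,800,3),np.uint8);H[:a.shape[0],:a.shape[1]]=a[:, :];H[:b.shape[0],435:435+b.shape[1]]=b[:,:365]
cv2.imwrite('pics/o3.png',H[:450])
```

```text
(1, 0) [0.4534 0.3279 2.8285] [-0.2   0.57  0.2  -0.56  0.    0.    0.   -0.  ]
[[0.464  0.3151 0.0085]]
(0, 1) [0.4556 0.3306 2.7689] [-0.    0.   -0.   -0.    0.33  0.66 -0.31 -0.57]
[[0.4653 0.3171 0.0085]]
(1, 1) [0.4549 0.3297 2.7888] [-0.42  0.27 -0.89 -1.19  0.55  0.58  0.48 -0.98]
[[0.465  0.3164 0.0085]]
```

View pics/o3.png

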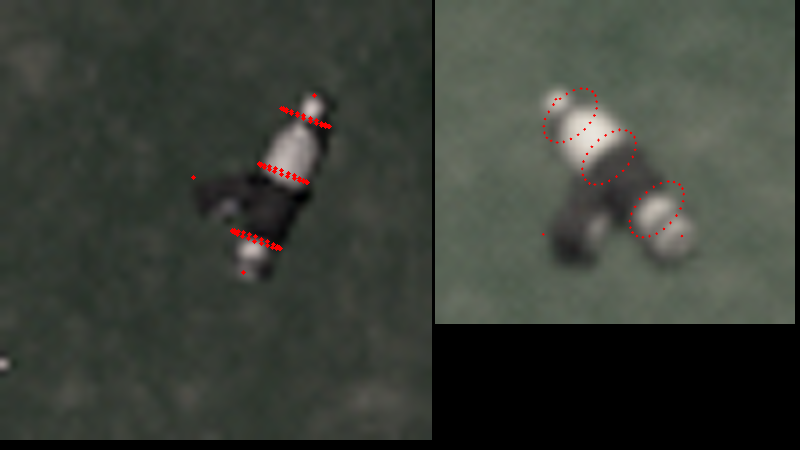

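{"op": "servo_tool", "data": {
  "moves": [
    [-1,[4,4,0],-0.1],
    [-1,[8,8,0],-0.2],
    [-1,[12,12,0],-0.3],
    [-1,[14.5,15,0],-0.4],
    [-1,[17,18.5,0],-0.45],
    [-1,[20,21,0],-0.5],
    [-1,[22,24,0],-0.55],
    [-1,[24,27,0],-0.6]
  ]
}}

```text
time_s: 2.02
tcp_pos: [0.3713, -0.2555, 0.227]
eef_rot: [3.141, -0.001, -0.319]
wrist_force: [0.6, -0.2, -0.0]
width: 0.0917
```

{"op": "servo_tool", "data": {
  "moves": [
    [-1,[2,3.5,0],0],
    [-1,[3,7.5,0],0],
    [-1,[4,11.5,0],0],
    [-1,[5,15.5,0],0],
    [-1,[6,19.5,0],0],
    [-1,[6.5,23.5,0],0],
    [-1,[7,27.5,0],0],
    [-1,[7.5,31.5,0],-0.025]
  ]
}}

```text
time_s: 2.68
tcp_pos: [0.445, 0.06, 0.227]
eef_rot: [-3.142, -0.001, -0.341]
wrist_force: [1.1, -0.8, -0.3]
width: 0.0917
```

{"op": "servo_tool", "data": {
  "moves": [
    [-1,[0.2,4,0],0],
    [-1,[0.2,8,-1],0],
    [-1,[0.2,12,-3],0],
    [-1,[0.2,16,-6],0],
    [-1,[0.2,20,-9],0],
    [-1,[0.2,23.5,-12],0],
    [-1,[0.2,23.5,-13.5],0],
    [-1,[0.2,23.5,-13.5],0]
  ]
}}

```text
time_s: 3.35
tcp_pos: [0.4437, 0.295, 0.0861]
eef_rot: [3.136, 0.007, -0.338]
wrist_force: [-1.2, -1.0, -0.4]
width: 0.092
```

Run:
```python
from h import *
np.set_printoptions(precision=4,suppress=True)
s=r.state();print(s['tcp_pos'],s['eef_rot'],s['joint_pos'])
p,d=snap('top','t1.png');q,_=snap('side','s1.png')
a=cv2.resize(p[190:280,110:210],None,fx=4,fy=4,interpolation=cv2.INTER_CUBIC)
b=cv2.resize(q[255:355,170:270],None,fx=4,fy=4,interpolation=cv2.INTER_CUBIC)
H=np.zeros((400,800,3),np.uint8);H[:360,:400]=a;H[:,400:]=b
cv2.imwrite('pics/c1.png',H)
```

```text
[0.4437 0.295  0.0861] [ 3.1359  0.0068 -0.3378] [0.4424 0.5143 1.68   0.0009 0.956  2.3505]
```

View pics/c1.png

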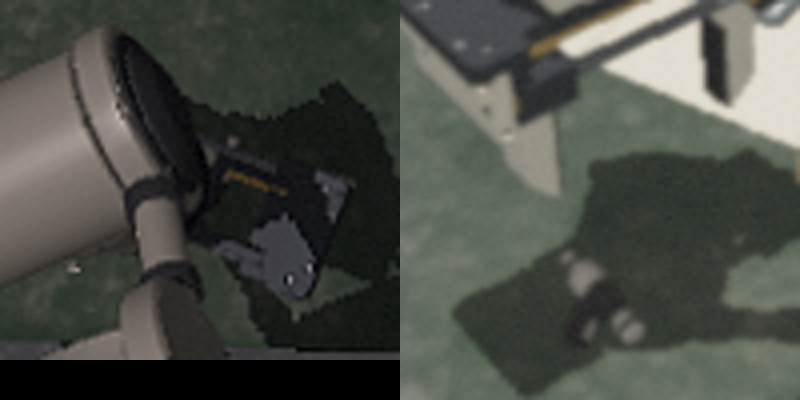

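{"op": "servo_tool", "data": {
  "moves": [
    [-1,[0,0,0],0],
    [-1,[0,0,0],0]
  ]
}}

```text
time_s: 3.62
tcp_pos: [0.4482, 0.2925, 0.0934]
eef_rot: [-3.14, -0.002, -0.342]
wrist_force: [0.1, -0.4, 0.3]
width: 0.0916
```

{"op": "servo_tool", "data": {
  "moves": [
    [-1,[1.63,2.35,0],0],
    [-1,[1.63,2.35,-2],0],
    [-1,[1.63,2.35,-4],0],
    [-1,[1.63,2.35,-5.5],0],
    [-1,[1.63,2.35,-5.5],0],
    [-1,[1.63,2.35,-5.5],0]
  ]
}}

```text
time_s: 4.12
tcp_pos: [0.464, 0.3159, 0.0377]
eef_rot: [-3.141, -0.0, -0.342]
wrist_force: [0.3, 0.8, 0.1]
width: 0.0918
```

Run:
```python
from h import *
np.set_printoptions(precision=4,suppress=True)
s=r.state();print(s['tcp_pos'],s['eef_rot'],s['joint_pos'])
q,_=snap('side','s2.png')
X=s['tcp_pos'].copy();X[2]=.0085
print(proj('side',X),proj('side',s['tcp_pos']))
b=cv2.resize(q[255:355,170:270],None,fx=6,fy=6,interpolation=cv2.INTER_CUBIC)
for Y,c in((X,(0,0,255)),(s['tcp_pos'],(0,255,0))):
    u,v=proj('side',Y)[0];cv2.circle(b,(int((u-169.5)*6),int((v-254.5)*6)),3,c,-1)
cv2.imwrite('pics/c2.png',b)
```

```text
[0.464  0.3159 0.0377] [-3.1413 -0.0005 -0.3425] [ 0.4612  0.6205  1.6461 -0.0002  0.8745  2.3746]
[[216.5424 323.4484]] [[215.6422 312.3295]]
```

View pics/c2.png

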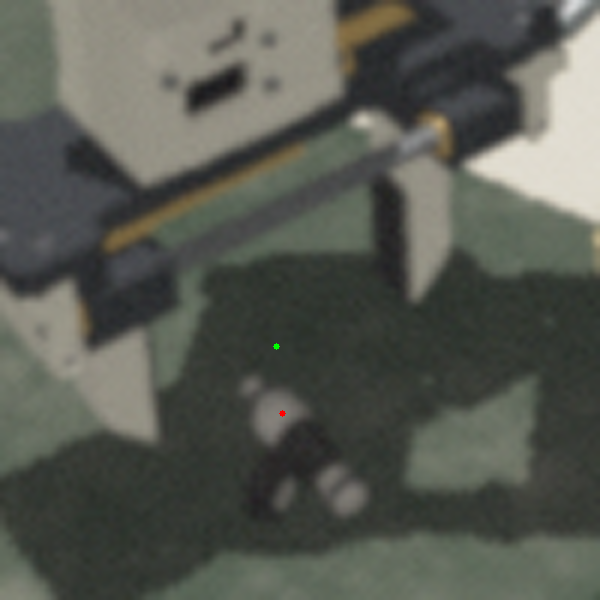

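{"op": "servo_tool", "data": {
  "moves": [
    [-1,[0.05,0,-1.5],0],
    [-1,[0.05,0,-2.6],0],
    [-1,[0.05,0,-2.8],0],
    [-1,[0.05,0,-2.8],0]
  ]
}}

```text
time_s: 4.5
tcp_pos: [0.4637, 0.3163, 0.0087]
eef_rot: [3.141, 0.001, -0.341]
wrist_force: [-0.4, -0.4, -0.2]
width: 0.0918
```

Run:
```python
from h import *
np.set_printoptions(precision=4,suppress=True)
s=r.state();print(s['tcp_pos'],s['eef_rot'],s['wrist_force'])
q,_=snap('side','s3.png')
b=cv2.resize(q[255:355,170:270],None,fx=6,fy=6,interpolation=cv2.INTER_CUBIC)
cv2.imwrite('pics/c3.png',b)
```

```text
[0.4637 0.3163 0.0087] [ 3.141   0.0005 -0.3414] [-0.4436 -0.4309 -0.166 ]
```

View pics/c3.png

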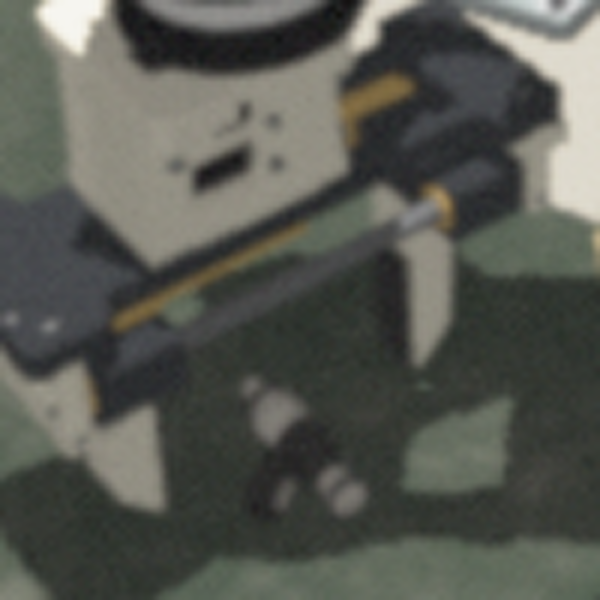

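{"op": "servo_tool", "data": {
  "newtons": 12,
  "moves": [
    [-1,[0,0,-0.5],0],
    [-1,[0,0,-0.5],0],
    [1,[0,0,-0.5],0],
    [1,[0,0,-0.5],0],
    [1,[0,0,-0.5],0],
    [1,[0,0,-0.5],0],
    [1,[0,0,-0.5],0],
    [1,[0,0,-0.5],0]
  ]
}}

```text
time_s: 5.22
tcp_pos: [0.4639, 0.3165, 0.0038]
eef_rot: [3.142, -0.0, -0.341]
wrist_force: [0.4, -0.1, 0.4]
width: 0.0561
```

{"op": "servo_tool", "data": {
  "moves": [
    [1,[0,0,0],0],
    [1,[0,0,0],0],
    [1,[0,0,0],0],
    [1,[0,0,0],0],
    [1,[0,0,0],0]
  ]
}}

```text
time_s: 5.63
tcp_pos: [0.4639, 0.3165, 0.0037]
eef_rot: [3.142, 0.0, -0.341]
wrist_force: [-0.2, -0.8, 0.1]
width: 0.023
```

{"op": "servo_tool", "data": {
  "newtons": 20,
  "moves": [
    [1,[0,0,0],0],
    [1,[0,0,0],0],
    [1,[0,0,0],0],
    [1,[0,0,0],0]
  ]
}}

```text
time_s: 5.97
tcp_pos: [0.4639, 0.3165, 0.0037]
eef_rot: [3.141, 0.0, -0.341]
wrist_force: [-0.1, -0.5, 0.5]
width: 0.0149
```

Run:
```python
from h import *
np.set_printoptions(precision=4,suppress=True)
s=r.state();print(s['tcp_pos'],s['eef_rot'],s['wrist_force'],s['width'])
q,_=snap('side','s4.png')
b=cv2.resize(q[255:355,170:270],None,fx=6,fy=6,interpolation=cv2.INTER_CUBIC)
cv2.imwrite('pics/c4.png',b)
```

```text
[0.4639 0.3165 0.0037] [ 3.1415  0.     -0.3413] [-0.0529 -0.4882  0.5262] 0.014914805542520343
```

View pics/c4.png

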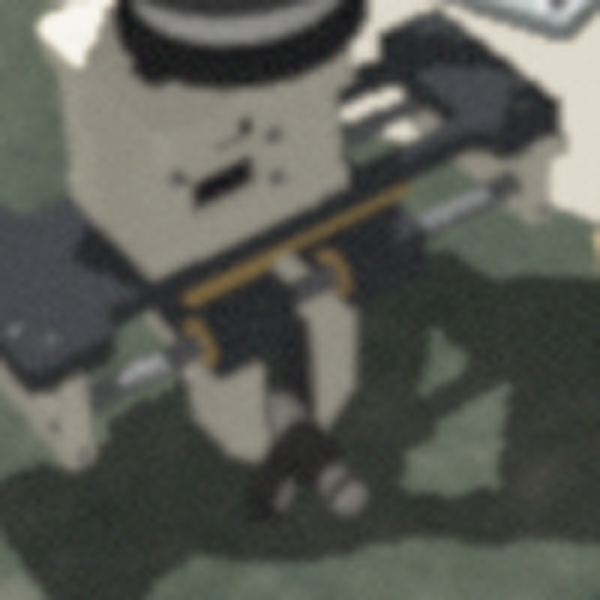

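{"op": "servo_tool", "data": {
  "moves": [
    [1,[0,0,1],0],
    [1,[0,0,3],0],
    [1,[0,0,6],0],
    [1,[0,0,9.5],0],
    [1,[0,0,13],0],
    [1,[0,0,16],0],
    [1,[0,0,18],0],
    [1,[0,0,18],0]
  ]
}}

```text
time_s: 6.68
tcp_pos: [0.4659, 0.3176, 0.1896]
eef_rot: [-3.135, -0.007, -0.341]
wrist_force: [1.3, 0.7, -0.4]
width: 0.0147
```

{"op": "servo_tool", "data": {
  "moves": [
    [1,[1,-3,0],0.1],
    [1,[2,-6,0],0.2],
    [1,[3,-9,0],0.3],
    [1,[4,-12,0],0.4],
    [1,[5,-15,0],0.5],
    [1,[6,-18,0],0.6],
    [1,[7,-21,0],0.7],
    [1,[7,-21,0],0.8]
  ]
}}

```text
time_s: 7.35
tcp_pos: [0.5351, 0.1016, 0.1832]
eef_rot: [3.14, 0.001, 0.459]
wrist_force: [0.2, 0.1, -0.8]
width: 0.0148
```

{"op": "servo_tool", "data": {
  "moves": [
    [1,[0,0,0],0.12],
    [1,[0,0,0],0.24],
    [1,[0,0,0],0.36],
    [1,[0,0,0],0.48],
    [1,[0,0,0],0.6],
    [1,[0,0,0],0.72],
    [1,[0,0,0],0.84],
    [1,[0,0,0],0.95]
  ]
}}

```text
time_s: 8.02
tcp_pos: [0.5333, 0.1065, 0.1832]
eef_rot: [-3.14, 0.0, 1.415]
wrist_force: [-0.2, 0.5, -0.8]
width: 0.0146
```

{"op": "servo_tool", "data": {
  "moves": [
    [1,[0,0,0],0],
    [1,[0,0,0],0],
    [1,[0,0,0],0]
  ]
}}

```text
time_s: 8.27
tcp_pos: [0.5336, 0.1065, 0.1835]
eef_rot: [-3.141, 0.0, 1.406]
wrist_force: [0.6, -0.0, -1.6]
width: 0.0149
```

{"op": "servo_tool", "data": {
  "moves": [
    [1,[1,-2,0],0.1],
    [1,[2,-4,0],0.185],
    [1,[2,-4,0],0.185],
    [1,[2,-4,0],0.185],
    [1,[2,-4,0],0.185]
  ]
}}

```text
time_s: 8.68
tcp_pos: [0.5535, 0.0668, 0.1835]
eef_rot: [-3.141, -0.0, 1.591]
wrist_force: [-0.5, 0.3, -1.0]
width: 0.0151
```

Run:
```python
from h import *
np.set_printoptions(precision=4,suppress=True)
s=r.state();print(s['tcp_pos'],s['eef_rot'],s['wrist_force'],s['width'])
tcp=s['tcp_pos']
p,_=snap('top','t5.png');q,_=snap('side','s5.png')
for c in('top','side'):
  for n in('injector','nest','seal','lever_grip'):
    print(c,n,[(x['point'],round(x['conf'],2)) for x in viewer.mark_of(c,n)][:2])
b=cv2.resize(q[120:270,210:330],None,fx=5,fy=5,interpolation=cv2.INTER_CUBIC)[:600]
# expected injector model at held pose: origin z = tcp z-.0037, grip at x=-14
yaw=s['eef_rot'][2]+np.pi
mod=np.array([[-.032,.009,.0085],[.032,.009,.0085],[.0085,-.019,.0085],[-.014,.009,.0085]])
M=mod-[-.014,.009,.0037]
c,sn=np.cos(yaw),np.sin(yaw)
X=np.c_[tcp[0]+c*M[:,0]-sn*M[:,1],tcp[1]+sn*M[:,0]+c*M[:,1],tcp[2]+M[:,2]];print(X)
# and nest model
for u,v in proj('side',X): cv2.circle(b,(int((u-209.5)*5),int((v-119.5)*5)),3,(0,0,255),-1)
def C(P,o=(.5545,-.0155),a=.02):
    P=np.atleast_2d(P)/1e3;return np.c_[o[0]+np.cos(a)*P[:,0]-np.sin(a)*P[:,1],o[1]+np.sin(a)*P[:,0]+np.cos(a)*P[:,1],P[:,2]]
for u,v in proj('side',C([[0,60,80],[0,-17,80],[-46,-75,56],[-20,60,94],[20,60,94]])): cv2.circle(b,(int((u-209.5)*5),int((v-119.5)*5)),3,(0,255,0),-1)
cv2.imwrite('pics/c5.png',b)
t=cv2.resize(p[130:330,200:400],None,fx=3,fy=3,interpolation=cv2.INTER_CUBIC)
cv2.imwrite('pics/c5t.png',t)
```

```text
[0.5535 0.0668 0.1835] [-3.1409 -0.0004  1.5908] [-0.5302  0.3357 -0.9586] 0.015120920705264353
top injector []
top nest [([0.5425, 0.01, 0.0702], 0.78)]
top seal [([0.5549, -0.0473, 0.0839], 0.58)]
top lever_grip [([0.4657, -0.1895, 0.1427], 0.49)]
side injector [([0.5433, 0.0521, 0.1798], 0.48)]
side nest [([0.5441, 0.0096, 0.0746], 0.57)]
side seal [([0.5549, -0.05, 0.0785], 0.62)]
side lever_grip [([0.4614, -0.1847, 0.1444], 0.41)]
[[0.5531 0.0848 0.1883]
 [0.5544 0.0208 0.1883]
 [0.526  0.0437 0.1883]
 [0.5535 0.0668 0.1883]]
```

View pics/c5.png

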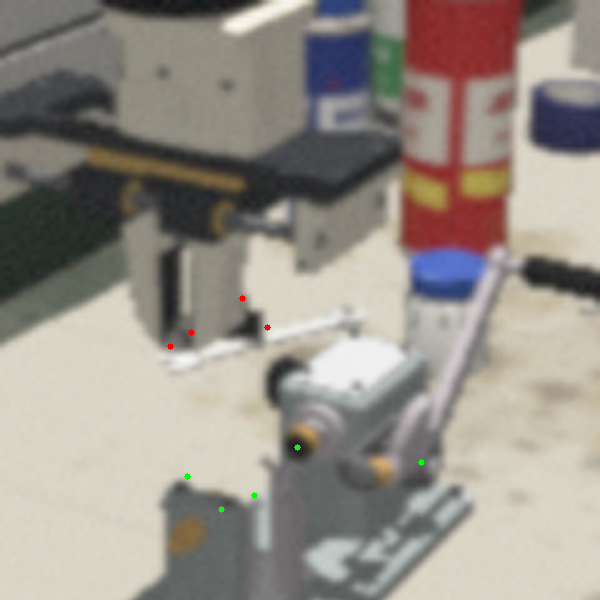

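View pics/c5t.png

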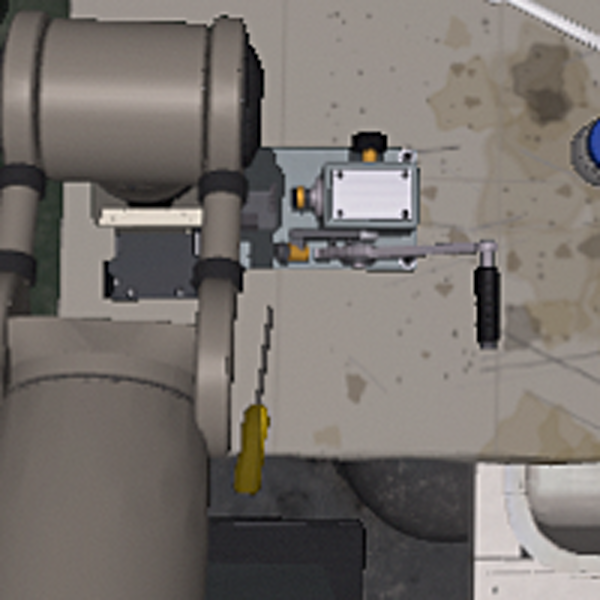

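{"op": "servo_tool", "data": {
  "moves": [
    [1,[0,-2.5,0],0],
    [1,[0,-4.35,0],0],
    [1,[0,-4.35,-2],0],
    [1,[0,-4.35,-4],0],
    [1,[0,-4.35,-6],0],
    [1,[0,-4.35,-7.5],0],
    [1,[0,-4.35,-7.5],0],
    [1,[0,-4.35,-7.5],0]
  ]
}}

```text
time_s: 9.85
tcp_pos: [0.5536, 0.023, 0.1084]
eef_rot: [-3.14, -0.0, 1.594]
wrist_force: [1.2, -0.5, 0.7]
width: 0.0143
```

Run:
```python
from h import *
np.set_printoptions(precision=4,suppress=True)
s=r.state();print(s['tcp_pos'],s['eef_rot'],s['wrist_force'],s['width'])
q,_=snap('side','s6.png')
for n in('injector',):print([(x['point'],round(x['conf'],2)) for x in viewer.mark_of('side',n)][:2])
b=cv2.resize(q[170:270,220:320],None,fx=6,fy=6,interpolation=cv2.INTER_CUBIC)[:600]
cv2.imwrite('pics/c6.png',b)
```

```text
[0.5536 0.023  0.1084] [-3.1402 -0.0002  1.5937] [ 1.1978 -0.5178  0.7378] 0.014313905775045647
[([0.5441, 0.005, 0.1027], 0.46)]
```

View pics/c6.png

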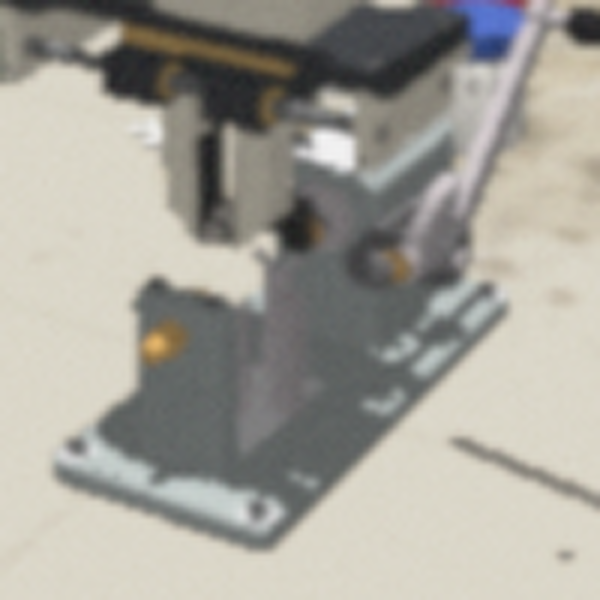

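{"op": "servo_tool", "data": {
  "moves": [
    [1,[0,0,-1],0],
    [1,[0,0,-2],0],
    [1,[0,0,-2.4],0],
    [1,[0,0,-2.7],0],
    [1,[0,0,-2.9],0],
    [1,[0,0,-2.9],0]
  ]
}}

```text
time_s: 10.45
tcp_pos: [0.5537, 0.023, 0.0792]
eef_rot: [-3.141, -0.0, 1.594]
wrist_force: [0.6, -1.1, -0.3]
width: 0.015
```

{"op": "servo_tool", "data": {
  "moves": [
    [1,[0,0,-0.2],0],
    [1,[0,0,-0.4],0],
    [1,[0,0,-0.4],0]
  ]
}}

```text
time_s: 10.7
tcp_pos: [0.554, 0.023, 0.0756]
eef_rot: [3.141, 0.0, 1.594]
wrist_force: [-0.2, -0.2, -0.4]
width: 0.0146
```

Run:
```python
from h import *
np.set_printoptions(precision=4,suppress=True)
s=r.state();print(s['tcp_pos'],s['eef_rot'],s['wrist_force'],s['wrist_torque'],s['width'])
q,_=snap('side','s7.png')
for n in('injector','nest'):print([(x['point'],round(x['conf'],2)) for x in viewer.mark_of('side',n)][:2])
b=cv2.resize(q[170:270,220:320],None,fx=6,fy=6,interpolation=cv2.INTER_CUBIC)[:600]
cv2.imwrite('pics/c7.png',b)
```

```text
[0.554  0.023  0.0756] [3.1412 0.     1.5938] [-0.2002 -0.2191 -0.3644] [-0.0308 -0.2033 -0.0023] 0.014568308016877736
[([0.5465, 0.0062, 0.0684], 0.36)]
[([0.5079, -0.0916, 0.0575], 0.3)]
```

View pics/c7.png

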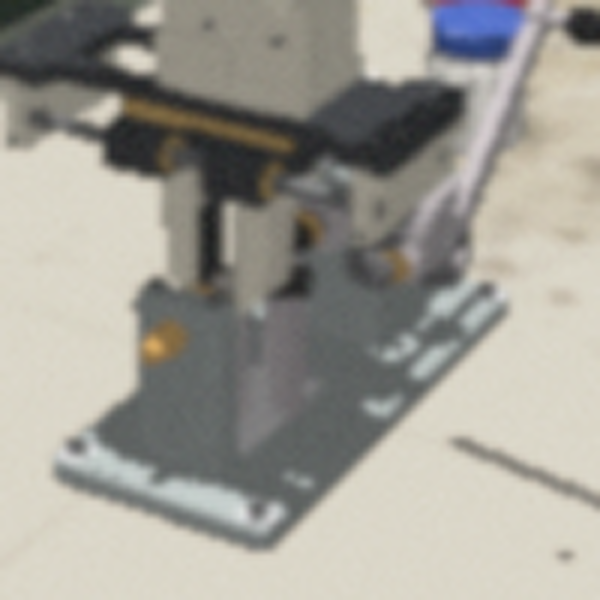

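{"op": "servo_tool", "data": {
  "moves": [
    [1,[0,0,-0.1],0],
    [1,[0,0,-0.1],0],
    [1,[0,0,-0.1],0]
  ]
}}

```text
time_s: 11.1
tcp_pos: [0.5541, 0.023, 0.075]
eef_rot: [3.141, 0.0, 1.594]
wrist_force: [0.8, 0.0, 1.6]
width: 0.0151
```

{"op": "servo_tool", "data": {
  "moves": [
    [1,[0,0,-0.1],0],
    [1,[0,0,-0.1],0],
    [1,[0,0,-0.1],0]
  ]
}}

```text
time_s: 11.35
tcp_pos: [0.5543, 0.0231, 0.0744]
eef_rot: [3.14, 0.0, 1.594]
wrist_force: [-1.5, 1.3, 5.3]
width: 0.0148
```

{"op": "servo_tool", "data": {
  "moves": [
    [0.3,[0,0,0.1],0],
    [0.1,[0,0,0.1],0],
    [0.1,[0,0,0.1],0],
    [0.1,[0,0,0.1],0],
    [0.1,[0,0,0.1],0]
  ]
}}

```text
time_s: 11.77
tcp_pos: [0.5537, 0.023, 0.0745]
eef_rot: [-3.141, -0.0, 1.594]
wrist_force: [0.7, 0.8, -0.4]
width: 0.0404
```

{"op": "servo_tool", "data": {
  "moves": [
    [0.1,[0,0,0.5],0],
    [0,[0,0,2.5],0],
    [0,[0,0,5],0],
    [0,[0,0,8],0],
    [0,[0,0,11],0],
    [0,[0,0,14],0],
    [0,[0,0,15],0],
    [0,[0,0,15],0]
  ]
}}

```text
time_s: 12.43
tcp_pos: [0.5553, 0.0229, 0.228]
eef_rot: [3.135, 0.001, 1.594]
wrist_force: [0.5, -0.4, -0.8]
width: 0.0456
```

Run:
```python
from h import *
np.set_printoptions(precision=4,suppress=True)
s=r.state();print(s['tcp_pos'],s['eef_rot'],s['wrist_force'],s['width'])
q,_=snap('side','s8.png')
for n in('injector','nest','seal'):print(n,[(x['point'],round(x['conf'],2)) for x in viewer.mark_of('side',n)][:2])
b=cv2.resize(q[170:270,220:320],None,fx=6,fy=6,interpolation=cv2.INTER_CUBIC)[:600]
cv2.imwrite('pics/c8.png',b)
```

```text
[0.5553 0.0229 0.228 ] [3.1352 0.0008 1.5938] [ 0.5493 -0.3882 -0.7508] 0.04555457639985388
injector [([0.5448, 0.0076, 0.0706], 0.62)]
nest [([0.545, 0.01, 0.0739], 0.61)]
seal [([0.4624, -0.1819, 0.1435], 0.39)]
```

View pics/c8.png

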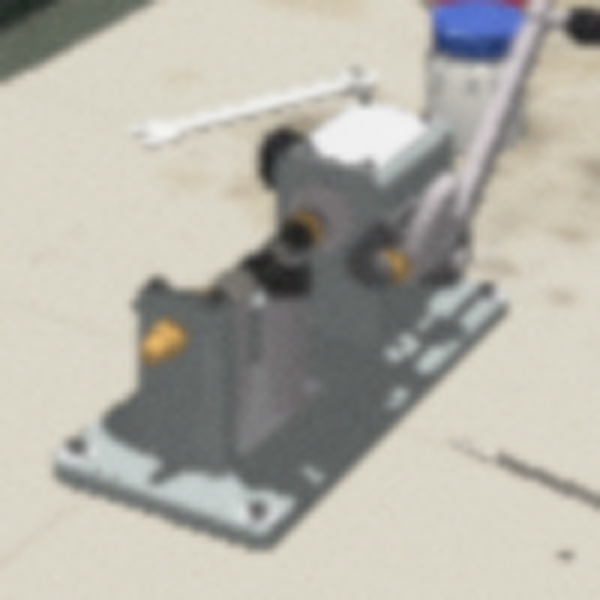

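{"op": "servo_tool", "data": {
  "moves": [
    [-0.4,[-1.5,-3,0],-0.12],
    [-0.4,[-3,-6,0],-0.24],
    [-0.4,[-4.5,-9,0],-0.36],
    [-0.4,[-6,-12,0],-0.48],
    [-0.4,[-7.5,-15,0],-0.6],
    [-0.4,[-9,-18,0],-0.72],
    [-0.4,[-9.2,-20.9,0],-0.84],
    [-0.4,[-9.2,-20.9,0],-0.95]
  ]
}}

```text
time_s: 13.3
tcp_pos: [0.4604, -0.1901, 0.2231]
eef_rot: [-3.141, 0.002, 0.634]
wrist_force: [0.1, 0.7, -0.1]
width: 0.0644
```

{"op": "servo_tool", "data": {
  "moves": [
    [-0.4,[0,0,0],-0.12],
    [-0.4,[0,0,0],-0.24],
    [-0.4,[0,0,0],-0.36],
    [-0.4,[0,0,0],-0.48],
    [-0.4,[0,0,0],-0.6],
    [-0.4,[0,0,0],-0.624],
    [-0.4,[0,0,0],-0.624],
    [-0.4,[0,0,0],-0.624]
  ]
}}

```text
time_s: 13.97
tcp_pos: [0.4616, -0.1858, 0.2239]
eef_rot: [-3.141, 0.001, 0.023]
wrist_force: [-0.4, -0.2, -0.3]
width: 0.0643
```

Run:
```python
from h import *
np.set_printoptions(precision=4,suppress=True)
s=r.state();print(s['tcp_pos'],s['eef_rot'],s['wrist_force'],s['width'])
p,d=snap('top','t9.png')
q,_=snap('side','s9.png')
for c in('side','top'):
 for n in('injector','nest','lever_grip','lever_pivot'):print(c,n,[(x['point'],round(x['conf'],2)) for x in viewer.mark_of(c,n)][:2])
b=cv2.resize(q[120:270,220:370],None,fx=4,fy=4,interpolation=cv2.INTER_CUBIC)[:600]
cv2.imwrite('pics/c9.png',b)
t=cv2.resize(p[130:330,220:420],None,fx=3,fy=3,interpolation=cv2.INTER_CUBIC)
cv2.imwrite('pics/c9t.png',t)
```

```text
[ 0.4616 -0.1858  0.2239] [-3.1407  0.0015  0.0231] [-0.4304 -0.1528 -0.2907] 0.06433953413386413
side injector [([0.662, 0.2711, 0.0027], 0.62), ([0.5458, 0.0086, 0.0701], 0.47)]
side nest [([0.5446, 0.0113, 0.0735], 0.55)]
side lever_grip [([0.4633, -0.1825, 0.1425], 0.58)]
side lever_pivot [([0.509, -0.0909, 0.0516], 0.93)]
top injector [([0.5501, 0.0104, 0.0714], 0.62), ([0.5074, -0.0928, 0.0568], 0.47)]
top nest [([0.5447, 0.0113, 0.0714], 0.69), ([0.3808, -0.013, 0.0008], 0.3)]
top lever_grip []
top lever_pivot [([0.5077, -0.0957, 0.0544], 0.77)]
```

View pics/c9.png

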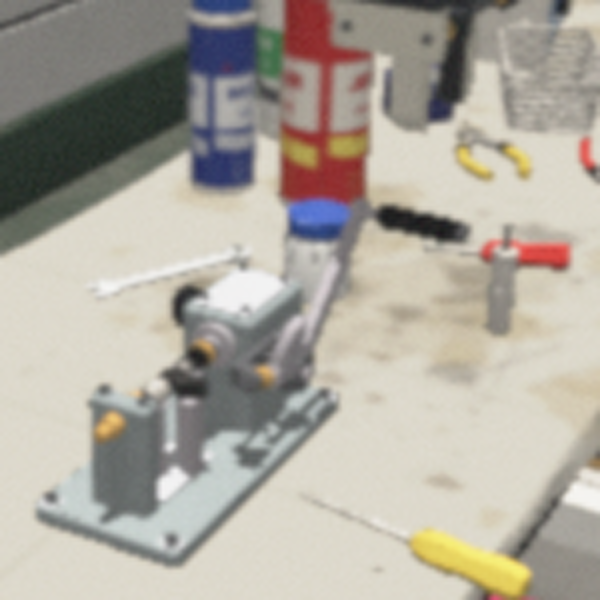

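View pics/c9t.png

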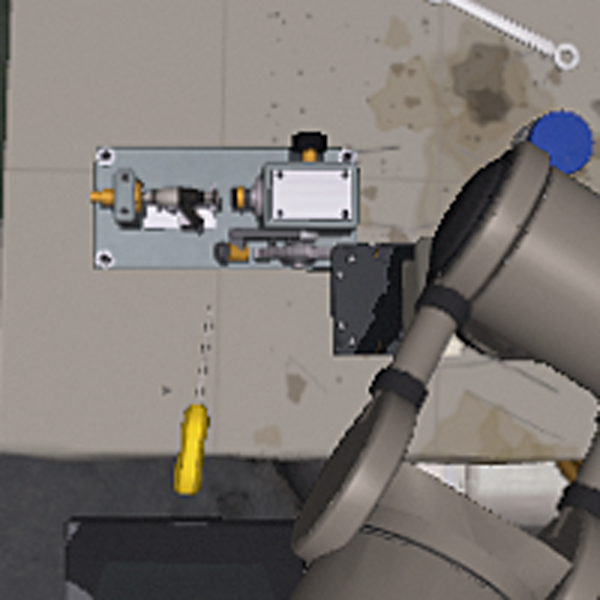

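{"op": "servo_tool", "data": {
  "newtons": 12,
  "moves": [
    [-0.4,[0.1,0,-3],0],
    [-0.4,[0.1,0,-6],0],
    [-0.4,[0.1,0,-8.5],0],
    [-0.4,[0.1,0,-9.9],0],
    [-0.4,[0.1,0,-9.9],0],
    [-0.4,[0.1,0,-9.9],0]
  ]
}}

```text
time_s: 14.97
tcp_pos: [0.4627, -0.1859, 0.1256]
eef_rot: [-3.141, 0.001, 0.02]
wrist_force: [0.6, -0.6, 0.3]
width: 0.0642
```

{"op": "servo_tool", "data": {
  "newtons": 12,
  "moves": [
    [1,[0,0,0],0],
    [1,[0,0,0],0],
    [1,[0,0,0],0],
    [1,[0,0,0],0],
    [1,[0,0,0],0],
    [1,[0,0,0],0],
    [1,[0,0,0],0],
    [1,[0,0,0],0]
  ]
}}

```text
time_s: 15.63
tcp_pos: [0.463, -0.1865, 0.1259]
eef_rot: [3.14, -0.0, 0.02]
wrist_force: [-1.4, -2.2, 0.2]
width: 0.0189
```

Run:
```python
from h import *
np.set_printoptions(precision=4,suppress=True)
s=r.state();print(s['tcp_pos'],s['eef_rot'],s['wrist_force'],s['width'])
q,_=snap('side','s10.png')
for c in('side',):
 for n in('lever_grip','lever_pivot'):print(c,n,[(x['point'],round(x['conf'],2)) for x in viewer.mark_of(c,n)][:2])
b=cv2.resize(q[120:270,220:370],None,fx=4,fy=4,interpolation=cv2.INTER_CUBIC)[:600]
cv2.imwrite('pics/c10.png',b)
```

```text
[ 0.463  -0.1865  0.1259] [ 3.1404 -0.0003  0.02  ] [-1.3594 -2.1596  0.2115] 0.018923143282853966
side lever_grip [([0.4627, -0.1815, 0.1427], 0.57), ([0.6075, -0.3146, -0.0008], 0.45)]
side lever_pivot [([0.5081, -0.0941, 0.0537], 0.96), ([0.3827, -0.0061, 0.0038], 0.42)]
```

View pics/c10.png

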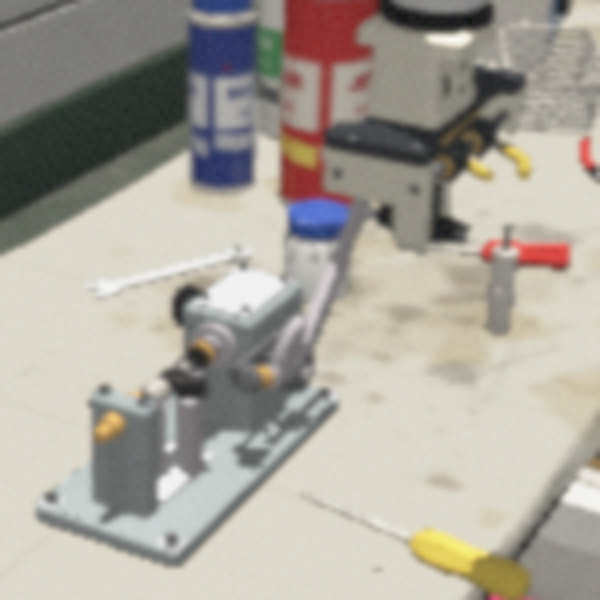

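{"op": "servo_tool", "data": {
  "newtons": 30,
  "moves": [
    [1,[0,0,0],0],
    [1,[0,0.4,0.4],0],
    [1,[0,0.8,0.8],0],
    [1,[0,1.1,1.05],0],
    [1,[0,1.45,1.35],0],
    [1,[0,1.8,1.6],0],
    [1,[0,1.8,1.6],0],
    [1,[0,1.8,1.6],0]
  ]
}}

```text
time_s: 16.45
tcp_pos: [0.4627, -0.1679, 0.1423]
eef_rot: [3.141, 0.0, 0.02]
wrist_force: [-2.7, -4.3, 3.6]
width: 0.0178
```

```bash
cat > g.py <<'E'
from h import *
np.set_printoptions(precision=4,suppress=True)
s=r.state();print(s['time_s'],s['tcp_pos'],s['eef_rot'],s['wrist_force'],s['width'])
def est(X,piv=(-46,-75,56),o=(.5545,-.0155),a=.02):
    dx,dy=X[0]-o[0],X[1]-o[1]
    y=-np.sin(a)*dx+np.cos(a)*dy+.075; z=X[2]-.056
    return .87-np.arctan2(-y,z), np.hypot(y,z), .87-np.arcsin(np.clip(-y/.128,-1,1))
X=s['tcp_pos']+[0,0,.019];print('q from tcp (atan,r,asin)',est(X))
E
cat > g2.py <<'E'
from g import *
import sys
q,_=snap('side',sys.argv[1])
for n in('lever_grip','injector','seal'):
  for x in viewer.mark_of('side',n)[:2]: print(n,x['point'],round(x['conf'],2),est(x['point']) if n=='lever_grip' else '')
b=cv2.resize(q[120:270,220:370],None,fx=4,fy=4,interpolation=cv2.INTER_CUBIC)[:600]
cv2.imwrite('pics/c_'+sys.argv[1],b)
E
python3 g2.py s11.png
```

```text
16.45 [ 0.4627 -0.1679  0.1423] [3.1408 0.     0.0203] [-2.6599 -4.2961  3.6051] 0.017822848224211752
q from tcp (atan,r,asin) (np.float64(0.24761469527016222), np.float64(0.12956424695950677), np.float64(0.23881828740672706))
lever_grip [0.4629, -0.1637, 0.1606] 0.41 (np.float64(0.2714486259866392), np.float64(0.12661097572368032), np.float64(0.27883113589061603))
injector [0.5452, 0.0101, 0.0681] 0.46 
seal [0.5559, -0.0451, 0.0743] 0.45
```

View pics/c_s11.png

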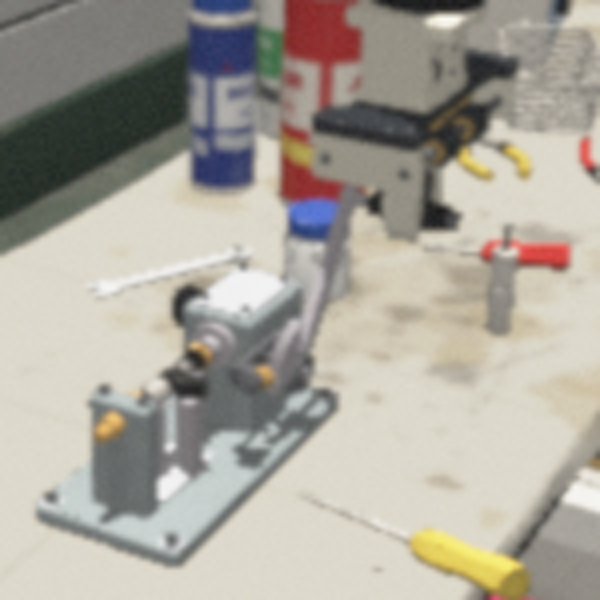

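{"op": "servo_tool", "data": {
  "moves": [
    [1,[0,0.3,0.25],0],
    [1,[0,0.6,0.5],0],
    [1,[0,0.9,0.7],0],
    [1,[0,1.2,0.9],0],
    [1,[0,1.2,0.9],0],
    [1,[0,1.2,0.9],0]
  ]
}}

```text
time_s: 17.15
tcp_pos: [0.4626, -0.1554, 0.1504]
eef_rot: [-3.141, 0.001, 0.02]
wrist_force: [-0.8, -4.3, -4.0]
width: 0.0181
```

```bash
python3 g2.py s12.png
```

```text
17.15 [ 0.4626 -0.1554  0.1504] [-3.1408  0.0009  0.0201] [-0.7534 -4.295  -4.0495] 0.01813954765059479
q from tcp (atan,r,asin) (np.float64(0.36233987538859114), np.float64(0.12972001693479449), np.float64(0.35484896715456293))
lever_grip [0.4605, -0.1527, 0.1673] 0.65 (np.float64(0.3735412206286338), np.float64(0.1265815863966637), np.float64(0.379534445380244))
injector [0.5459, 0.0059, 0.0685] 0.61 
injector [0.6621, 0.2722, 0.0054] 0.4 
seal [0.553, -0.0423, 0.0782] 0.53
```

{"op": "servo_tool", "data": {
  "moves": [
    [1,[0,0.26,0.14],0],
    [1,[0,0.26,0.14],0],
    [1,[0,0.26,0.14],0]
  ]
}}

```text
time_s: 17.6
tcp_pos: [0.4625, -0.153, 0.1518]
eef_rot: [-3.141, 0.001, 0.02]
wrist_force: [-0.3, -1.2, -8.4]
width: 0.0181
```

{"op": "servo_tool", "data": {
  "moves": [
    [1,[0,0.26,0.13],0],
    [1,[0,0.26,0.13],0],
    [1,[0,0.26,0.13],0]
  ]
}}

```text
time_s: 17.85
tcp_pos: [0.4625, -0.1495, 0.1534]
eef_rot: [-3.14, 0.001, 0.02]
wrist_force: [-1.4, 5.7, -4.0]
width: 0.0179
```

{"op": "servo_tool", "data": {
  "moves": [
    [1,[0,0.27,0.13],0],
    [1,[0,0.27,0.13],0],
    [1,[0,0.27,0.13],0]
  ]
}}

```text
time_s: 18.1
tcp_pos: [0.4625, -0.1467, 0.1548]
eef_rot: [-3.14, 0.001, 0.02]
wrist_force: [-1.5, 5.2, -4.2]
width: 0.0178
```

```bash
python3 g2.py s13.png
```

```text
18.1 [ 0.4625 -0.1467  0.1548] [-3.1396  0.0008  0.02  ] [-1.4803  5.2169 -4.1521] 0.017809553072534883
q from tcp (atan,r,asin) (np.float64(0.4373620085969339), np.float64(0.1297042465538522), np.float64(0.4312043761576185))
lever_grip [0.4604, -0.1428, 0.1743] 0.56 (np.float64(0.4673050693082565), np.float64(0.12858581110726988), np.float64(0.4653547265461413))
injector [0.5458, 0.0076, 0.0682] 0.69 
seal [0.5564, -0.0397, 0.0764] 0.42
```

{"op": "servo_tool", "data": {
  "moves": [
    [1,[0,0.35,0.08],0],
    [1,[0,0.7,0.18],0],
    [1,[0,1.05,0.3],0],
    [1,[0,1.4,0.4],0],
    [1,[0,1.7,0.49],0],
    [1,[0,1.96,0.57],0],
    [1,[0,1.96,0.57],0],
    [1,[0,1.96,0.57],0]
  ]
}}

```text
time_s: 18.97
tcp_pos: [0.4624, -0.1282, 0.1615]
eef_rot: [3.141, 0.0, 0.02]
wrist_force: [-7.2, 2.6, 4.9]
width: 0.0184
```

```bash
python3 g2.py s14.png
```

```text
18.9667 [ 0.4624 -0.1282  0.1615] [3.1412 0.0004 0.02  ] [-7.1793  2.6308  4.8752] 0.018373577109785755
q from tcp (atan,r,asin) (np.float64(0.5894402561349044), np.float64(0.12952871685536008), np.float64(0.5859970119200991))
lever_grip [0.4457, -0.3345, 0.0034] 0.57 (np.float64(-0.9150284306554045), np.float64(0.24741629993519937), np.float64(-0.7007963267948966))
lever_grip [0.4631, -0.1232, 0.1799] 0.39 (np.float64(0.6259666668610571), np.float64(0.12768307814922997), np.float64(0.6265831212869197))
injector [0.5485, 0.0081, 0.0699] 0.7 
injector [0.5585, -0.0192, -0.0022] 0.67 
seal [0.5541, -0.0374, 0.0745] 0.61
```

View pics/c_s14.png

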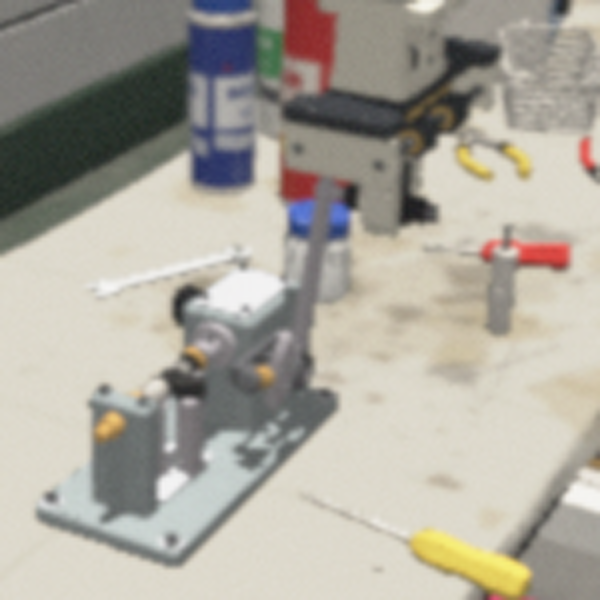

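{"op": "servo_tool", "data": {
  "moves": [
    [1,[-0.05,0.3,0.1],0],
    [1,[-0.1,0.6,0.2],0],
    [1,[-0.1,0.9,0.27],0],
    [1,[-0.12,1.2,0.33],0],
    [1,[-0.14,1.5,0.39],0],
    [1,[-0.14,1.75,0.43],0],
    [1,[-0.14,1.94,0.45],0],
    [1,[-0.14,1.94,0.45],0]
  ]
}}

```text
time_s: 19.83
tcp_pos: [0.4619, -0.1079, 0.1655]
eef_rot: [-3.14, -0.001, 0.02]
wrist_force: [-0.5, 6.4, 2.2]
width: 0.0182
```

```bash
python3 g2.py s15.png
```

```text
19.8333 [ 0.4619 -0.1079  0.1655] [-3.1405 -0.0014  0.0201] [-0.4785  6.42    2.1965] 0.018157105527673422
q from tcp (atan,r,asin) (np.float64(0.749370100698201), np.float64(0.12945075194623584), np.float64(0.7479960960549051))
lever_grip [0.4605, -0.1048, 0.185] 0.4 (np.float64(0.774152990512228), np.float64(0.12959481548311644), np.float64(0.7729550454094354))
injector [0.5466, 0.0061, 0.0721] 0.45 
seal [0.6054, -0.3156, -0.0008] 0.37 
seal [0.553, -0.0404, 0.0767] 0.35
```

View pics/c_s15.png

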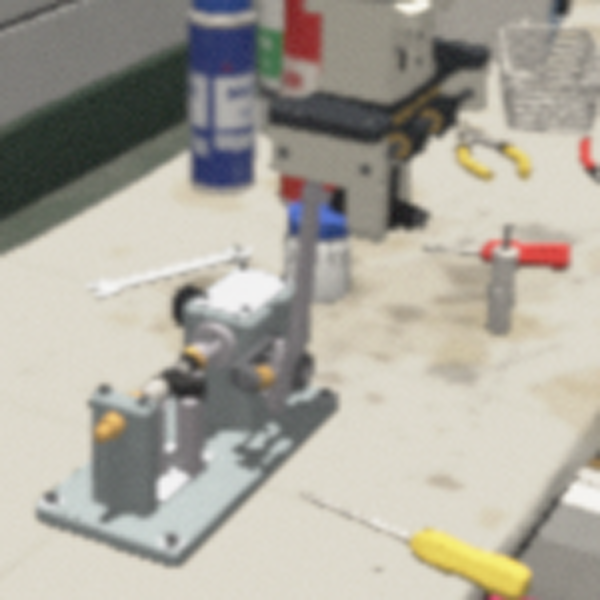

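{"op": "servo_tool", "data": {
  "moves": [
    [1,[-0.02,0.3,0.03],0],
    [1,[-0.02,0.6,0.06],0],
    [1,[-0.03,0.9,0.08],0],
    [1,[-0.03,1.15,0.1],0],
    [1,[-0.03,1.4,0.12],0],
    [1,[-0.03,1.4,0.12],0],
    [1,[-0.03,1.4,0.12],0]
  ]
}}

```text
time_s: 20.62
tcp_pos: [0.4618, -0.0963, 0.1665]
eef_rot: [3.139, -0.002, 0.02]
wrist_force: [-0.5, -6.9, 0.3]
width: 0.0183
```

{"op": "servo_tool", "data": {
  "moves": [
    [1,[0,0.25,0],0],
    [1,[0,0.25,0],0],
    [1,[0,0.25,0],0]
  ]
}}

```text
time_s: 20.87
tcp_pos: [0.4617, -0.0934, 0.1665]
eef_rot: [3.14, -0.001, 0.02]
wrist_force: [-0.4, -4.4, 0.5]
width: 0.0183
```

{"op": "servo_tool", "data": {
  "moves": [
    [1,[0,0.25,0],0],
    [1,[0,0.25,0],0],
    [1,[0,0.25,0],0]
  ]
}}

```text
time_s: 21.12
tcp_pos: [0.4615, -0.0882, 0.1662]
eef_rot: [-3.138, -0.001, 0.019]
wrist_force: [3.0, 7.8, 1.3]
width: 0.0181
```

```bash
python3 g2.py s16.png
```

```text
21.1167 [ 0.4615 -0.0882  0.1662] [-3.1381 -0.0009  0.0194] [3.038  7.8271 1.3031] 0.018149572952869994
q from tcp (atan,r,asin) (np.float64(0.9025668184592369), np.float64(0.12926491962781994), np.float64(0.902888765290902))
lever_grip [0.4628, -0.0844, 0.185] 0.55 (np.float64(0.9315319714271316), np.float64(0.12924459468845856), np.float64(0.9321310384794955))
injector [0.5429, 0.0095, 0.0682] 0.57 
seal [0.5556, -0.0352, 0.0764] 0.36
```

{"op": "servo_tool", "data": {
  "moves": [
    [1,[0,0.2,0],0],
    [1,[0,0.2,0],0],
    [1,[0,0.2,0],0]
  ]
}}

```text
time_s: 21.57
tcp_pos: [0.4616, -0.0873, 0.1662]
eef_rot: [-3.141, -0.001, 0.02]
wrist_force: [1.7, 4.2, 0.2]
width: 0.0186
```

{"op": "servo_tool", "data": {
  "moves": [
    [1,[0,0.15,0],0],
    [1,[0,0.15,0],0],
    [1,[0,0.15,0],0]
  ]
}}

```text
time_s: 21.82
tcp_pos: [0.4615, -0.0866, 0.1662]
eef_rot: [3.141, -0.001, 0.02]
wrist_force: [3.4, 1.1, -0.0]
width: 0.0179
```

```bash
python3 g2.py s17.png
python3 - <<'E'
from h import *
p,_=snap('top','t17.png')
for c in('top','side'):
 for n in('injector','nest','seal','lever_grip','brass_adapter','hex_adapter','screwdriver','blank_plug','pot'):print(c,n,[(np.round(x['point'],4).tolist(),round(x['conf'],2)) for x in viewer.mark_of(c,n)][:2])
cv2.imwrite('pics/c17t.png',cv2.resize(p[130:330,200:400],None,fx=3,fy=3,interpolation=cv2.INTER_CUBIC))
E
```

```text
21.8167 [ 0.4615 -0.0866  0.1662] [ 3.1414 -0.0008  0.0198] [ 3.3939  1.1293 -0.0326] 0.017933895689234865
q from tcp (atan,r,asin) (np.float64(0.914691659004563), np.float64(0.12936451766272064), np.float64(0.9151684077894197))
lever_grip [0.4654, -0.0781, 0.1836] 0.57 (np.float64(0.9807859049732559), np.float64(0.12838707494777885), np.float64(0.9811223077854948))
injector [0.5455, 0.0126, 0.0699] 0.65 
injector [0.461, -0.0816, 0.1845] 0.44 
seal [0.5544, -0.038, 0.0772] 0.44 
top injector [([0.5478, 0.0109, 0.074], 0.74)]
top nest [([0.4502, -0.3312, 0.0019], 0.55), ([0.6629, 0.2679, -0.0], 0.5)]
top seal [([0.5537, -0.0323, 0.0862], 0.52)]
top lever_grip []
top brass_adapter [([0.4086, 0.1846, 0.0031], 0.46)]
top hex_adapter [([0.6632, 0.268, 0.0015], 0.44)]
top screwdriver [([0.4502, -0.3285, 0.0017], 0.54)]
top blank_plug [([0.4485, -0.3299, 0.0008], 0.57)]
top pot [([0.609, -0.3183, 0.0028], 0.7)]
side injector [([0.5455, 0.0126, 0.0699], 0.65), ([0.461, -0.0816, 0.1845], 0.44)]
side nest [([0.5431, 0.0088, 0.0741], 0.61)]
side seal [([0.5544, -0.038, 0.0772], 0.44)]
side lever_grip [([0.4654, -0.0781, 0.1836], 0.57)]
side brass_adapter [([0.407, 0.1845, -0.0011], 0.62)]
side hex_adapter [([0.6611, 0.273, 0.0025], 0.61)]
side screwdriver [([0.3809, -0.008, 0.0007], 0.91), ([0.559, -0.0172, -0.0012], 0.35)]
side blank_plug [([0.4467, -0.3304, 0.004], 0.68)]
side pot [([0.4651, -0.0841, 0.1875], 0.67), ([0.604, -0.3164, 0.0014], 0.5)]
```

View pics/c_s17.png

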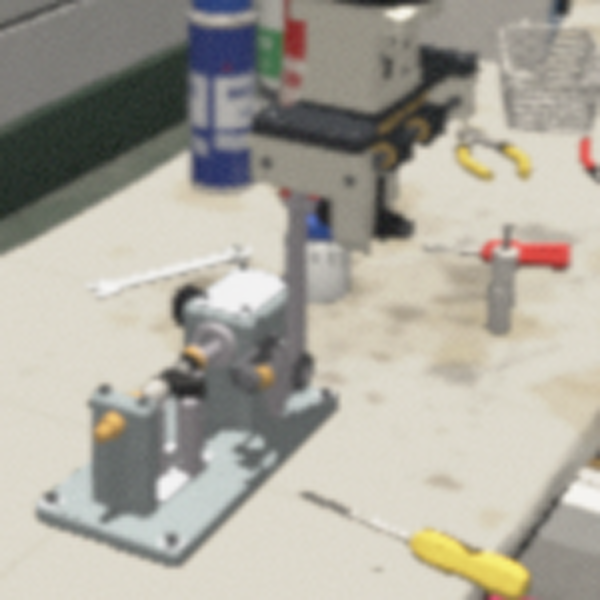

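View pics/c17t.png

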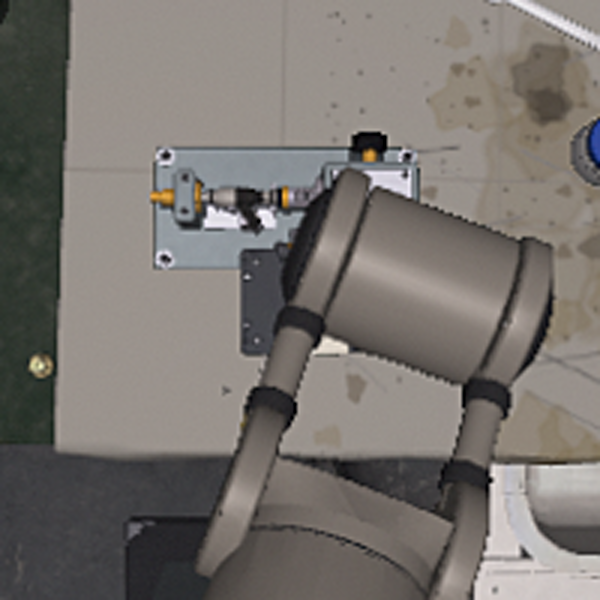

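{"op": "servo_tool", "data": {
  "moves": [
    [1,[0,0.03,0],0],
    [1,[0,0.03,0],0],
    [1,[0,0.03,0],0],
    [1,[0,0.03,0],0]
  ]
}}

```text
time_s: 23.3
tcp_pos: [0.4615, -0.0866, 0.1662]
eef_rot: [3.141, -0.001, 0.02]
wrist_force: [6.1, 0.9, -0.9]
width: 0.0177
```

```bash
python3 g.py; python3 -c "
from station import r
print(r.job_done())"
```

```text
23.3 [ 0.4615 -0.0866  0.1662] [ 3.141  -0.0006  0.0197] [ 6.1482  0.8596 -0.8518] 0.01774116239130727
q from tcp (atan,r,asin) (np.float64(0.9148132520367516), np.float64(0.12935971257146336), np.float64(0.9152896162377487))
the job is handed in; nothing more can be done
None
```

I laid the injector in the V rests with its inlet to the seal and its connector to the lever side, and let go of it. I then swung the lever by its grip to the fourth click and handed the job in at 23.3 s, still holding the grip with the grip force set to 30 N. No verdict came back.

**Lever:** The wrist force turned from resisting to pulling ahead near 0.40 rad and again at the fourth tooth. For the second and third clicks I only saw it pulling ahead after I had passed them. At the end the force along the swing was about 1 N, with the tool no longer moving. The tool position gives about 0.915 rad, and the rest for the fourth click is 0.935. The network's own grip readings were higher: 0.93 just after the click and 0.98 in the last picture. All of these lie inside the 0.89–1.02 band.

**Injector:** The last pictures show it lying straight between the seal and the stop. Its measured origin is within about 4 mm of the nest, about as fine as the network can measure. I could not measure the seal's force directly.

**Bystanders:** None of the five appeared to have moved more than a few mm. In the top view the arm hid the screwdriver, so I checked it from the side camera only.

**Side force:** There was a sideways force of about 6 N along the grip's length at the end. I left it as it was.

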